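Pack the spice jars into the sliding-hatch box

ROBOT

A 6-joint arm with a two-finger parallel gripper is mounted at the origin on a cart in front of the work surface, level with it; the furniture and walls round the work are solid. World frame = base frame: x ahead of the robot, y to its left, z up, the work surface at z = 0. Lengths are in m, angles in rad, forces in N, time in s.
With the tool pointing down it reaches from about 0.3 to 0.85 m from the base axis. Payload 5.4 kg.
Tool frame: the origin (TCP) lies where the fingers leave the gripper's body, on its centre line; the fingertips stand 73 mm ahead of it and the grasp point (between the pads) lies 54 mm ahead of it; z points along the fingers, y is the line along which they close (so a half turn about z gives the same grasp; the last joint's range is limited). The gripper opens to 85 mm and grips with 20 to 120 N. Pads are 22 mm wide; open, the fingers measure 114 mm over their backs; the gripper's body (76 mm by 85 mm) begins 54 mm behind the grasp point. The pads swing forward as they close: fully open they stand 13 mm farther back than shut.
Start: joints at [0.909, 0.158, 1.597, -0, 1.386, -0.21], TCP at [0.251, 0.517, 0.304] pointing down, gripper open.
Joint ranges: [-2.91, 2.91], [-0.94, 2.29], [0.18, 2.7], [-1.29, 4.43], [0.17, 2.64], [-3, 3]. Speed limits (rad/s): [2.57, 2.57, 3.14, 3.14, 3.14, 3.14].

INTERFACE

Orientations are given as a 3x3 rotation matrix whose columns are the frame's x, y, z axes.
In Python, from workcell import * gives the robot as it stands.
- The arm moves only by the tool jog_arm, never from a script. Its argument "moves" is a list of rows, each an object with "offset": the shift along the tool's x, y, z in mm, a list of three; "dr": the turn, a rotation vector about the tool's x, y, z in rad, a list of three. A call has 1 to 20 rows; each row is the pose to reach, as a shift and turn from the pose commanded when the call began, along the tool's axes at that moment; what a row does not reach only later rows make up. A row lasts 1/10 s, in which the tool goes at most 50 mm and 8.59 degrees, less where a joint would pass 70% of its speed; a pose out of reach is approached as far as the arm can. A call with a gripper value outside its range is refused whole. "jaw" is the closure, from 0 (fully open) to 1 (shut), set as the call begins (left out, the last holds). The fingers move at their own pace and stop on an object; "squeeze" is the grip in N (left out, the last holds). Time passes only in rows, so rows that repeat a pose let the fingers close. It gives the time, the measured TCP pose, the force, the opening and the grip force at its end, in the units of the state.
- read_state(): the state, without advancing time (a new reading comes with each control period).
- read_camera(name): name is "side" or "top" or "wrist"; returns (picture, depth): 384x512x3 uint8, blue, green, red; 384x512 float32, m along the optical axis (not along the pixel's ray), 0 where there is no reading.
- calibration(name): a dict with "mtx" (3x3 intrinsics, pixels), "cam_to_world" (4x4, takes a point from camera to world coordinates). Camera axes: x right, y down, z forward; pixel columns grow to the right and rows downward; lengths in m; the calibration is good to about 2 mm. A picture is of the moment at which its call begins: read the wrist's pose just before it. calibration takes no time and is no camera call; for the wrist camera it gives the pose at the moment of the call.
- close_job(): hands the job in; it is judged then, once.
The state is a dict: "t": time; "joints": joint angles; "joint_velocities": joint speeds; "effort": joint torques, N m; "ee_pos": TCP position; "eef_rot": TCP orientation; "contact_force": force on the tool from outside, world axes, zero at the start; "wrist_torque": the same for the moment, N m; "finger_gap": finger opening in m; "gripper_force": force on a finger pad.
Only numpy, scipy, OpenCV 4.12 (cv2) and the standard library are available. Lean on these libraries where they do the work, as an engineer would, in place of code of your own. Each camera call takes 0.05 s, during which the arm holds its last target. There are 200 camera calls.

TASK

Put the spice jars away in the long wooden box: slide its hatch back, stand every spice jar upright in a single row in the lane between the box's end wall and the sliding stop, and push the stop up until the row is snug, with the jars touching the end wall, one another and the stop. Then slide the hatch fully shut against the end wall. Leave the other things on the worktop where they are.

Things in the scene. Friction and masses are not known exactly. Their poses are not given: they have to be found in the camera images.
- case: fixed wooden box, 174 mm wide (x), 694 mm long (y), walls 83 mm high, inside 150 mm wide. Origin on the worktop, on the lane's centre line, below the inner face of the end wall (12 mm thick, at the +y end); z up. Open bay from y = 0 to -335 mm, beyond it a fixed deck (66 mm up) over which the open hatch lies. A wall cabinet hangs behind: front at world x = 0.58, underside 0.45 m up, for y < 0.05
- lane_end (a point): on the box's end wall: inner face, on the lane's centre line, on the lane's floor (8 mm above the worktop); axes as the box. The lane runs from here along -y, 60 mm wide between two rails (8 mm thick) that stand 12 mm above its floor; on either side of the rails there is free room as far as the box's sides
- stop (a joint): the sliding end stop in the lane, in m: 0 = its face is 30 mm from the end wall, 0.235 = fully back (face 265 mm from the end wall); so face distance = 0.030 + value. About 1.5 N of friction, stays where it is left
- stop_face (a point): centre of the stop's flat front plate (52 mm wide, 10 mm thick, top 52 mm above the worktop), on the face that looks along +y at the jars; axes as the box
- stop_grip (a point): grip fin behind the stop's plate: upright board 16 mm thick in the box's x, 40 mm long in y, top 60 mm above the worktop; this point lies 30 mm behind the stop's face, mid-thickness, 13 mm below the fin's top. Pinch it across x from above, or push on its end
- hatch (a joint): the flat hatch that slides along y on the box's top, in m: 0 = shut against the end wall, 0.325 = fully open; its front edge is this far from the end wall. Top of the hatch 77 mm above the worktop; about 2 N of friction, stays where it is left
- hatch_grip (a point): grip fin on the hatch: upright board 16 mm thick in the box's x, 70 mm long in y, top 118 mm above the worktop; this point is at mid-length, mid-thickness, 16 mm below its top, 90 mm behind the hatch's front edge. Pinch it across x from above, or push on its end
- jar_a_mid (a point): one of 3 to 5 squat spice jars (white ceramic, dark wooden lid fixed on), upright cylinder 48 mm in diameter, 52 mm high, about 0.15 kg, free-standing on the worktop at the start; this point is its centre, half-way up (26 mm above its foot), z along its axis. Absent (None) in some starts
- jar_b_mid (a point): one of 3 to 5 squat spice jars (white ceramic, dark wooden lid fixed on), upright cylinder 48 mm in diameter, 52 mm high, about 0.15 kg, free-standing on the worktop at the start; this point is its centre, half-way up (26 mm above its foot), z along its axis. Absent (None) in some starts
- jar_c_mid (a point): one of 3 to 5 squat spice jars (white ceramic, dark wooden lid fixed on), upright cylinder 48 mm in diameter, 52 mm high, about 0.15 kg, free-standing on the worktop at the start; this point is its centre, half-way up (26 mm above its foot), z along its axis. Absent (None) in some starts
- jar_d_mid (a point): one of 3 to 5 squat spice jars (white ceramic, dark wooden lid fixed on), upright cylinder 48 mm in diameter, 52 mm high, about 0.15 kg, free-standing on the worktop at the start; this point is its centre, half-way up (26 mm above its foot), z along its axis. Absent (None) in some starts
- jar_e_mid (a point): one of 3 to 5 squat spice jars (white ceramic, dark wooden lid fixed on), upright cylinder 48 mm in diameter, 52 mm high, about 0.15 kg, free-standing on the worktop at the start; this point is its centre, half-way up (26 mm above its foot), z along its axis. Absent (None) in some starts
- tin_mid (a point): not part of the job, leave it alone; this point is its centre. Low food tin, 75 mm in diameter, 58 mm high
- salt_pot_mid (a point): not part of the job, leave it alone; this point is its centre. Stone salt pot with a wooden lid, 92 mm in diameter, 76 mm high
- sauce_mid (a point): not part of the job, leave it alone; this point is its centre. Sauce bottle, 59 mm in diameter, 204 mm high
Things that resemble listed ones, but are neither listed nor needed, are in the scene too. Leave any orange look-alike of the part that bears jar_d_mid alone.

How it is judged:
By the outcome, as a careful person would: the job done as asked, in the order asked, and still so for the second after the job is handed in, with the robot touching nothing.
Of jar_a, jar_b, jar_c, jar_d, jar_e only 3 to 5 are there at a start; the rules pass over those that are not, and their reading is None.
At some moment in a run one of jar_a, jar_b, jar_c, jar_d, jar_e may be knocked a few centimetres aside while the robot is not near it.
It also fails if it takes over 210 s, if anything falls off the work surface, if the arm or the gripper's body presses on something with over 40 N, if the wrist force passes 120 N, or if a joint passes its speed limit or range.

## Working session

There is one attempt and no reset: what is moved stays moved. The work goes in short steps, Python scripts to look and compute and a tool call to move; the robot and the scene stay as the last step left them, time stands still between calls to the robot, and variables do not carry over. Pictures are saved under pics/ and viewed, at most 14 in all, crops included, and the job is handed in when it is done.

Besides the shell and the picture viewer there is one more tool, called after "Emit:" as name([rows], argument=value, ...), one row to a line, values as JSON. jog_arm: Moves the arm, as the interface text tells. Its arguments: {"type":"object","properties":{"moves":{"type":"array","items":{"type":"object","properties":{"offset":{"type":"array","items":{"type":"number"}},"dr":{"type":"array","items":{"type":"number"}}}}},"jaw":{"type":"number"},"squeeze":{"type":"number"}},"required":["moves"]}

```bash
mkdir -p pics; cat > h.py <<'E'
from workcell import *
import numpy as np, cv2
def snap(cam,fn):
    cal=calibration(cam); im,d=read_camera(cam); cv2.imwrite('pics/'+fn+'.png',im); np.savez('pics/'+fn+'.npz',im=im,d=d,K=cal['mtx'],T=cal['cam_to_world']); return im,d,cal
def pt(fn,u,v,z=None):
    q=np.load('pics/'+fn+'.npz');K,T,d=q['K'],q['T'],q['d']
    r=np.linalg.solve(K,[u,v,1.0])
    if z is None: s=d[int(v),int(u)]
    else: s=(z-T[2,3])/(T[:3,:3]@r)[2]
    return T[:3,:3]@(r*s)+T[:3,3]
E
python3 - <<'E'
from h import *
s=read_state();print(s['t'],s['ee_pos'],s['eef_rot'])
for c in('top','side'):
    im,d,cal=snap(c,c+'0');print(cal['cam_to_world'].round(3))
a=cv2.imread('pics/top0.png');cv2.imwrite('pics/top0b.png',cv2.resize(a,(800,600)))
E
```

```text
0.0 [0.25076335 0.51691405 0.30289106] [[-8.99664133e-01  4.36581093e-01 -1.18198969e-03]
 [ 4.36582524e-01  8.99662870e-01 -1.55537215e-03]
 [ 3.84346164e-04 -1.91534858e-03 -9.99998092e-01]]
[[-0.012 -0.996  0.089  0.52 ]
 [-1.     0.012 -0.008  0.109]
 [ 0.007 -0.089 -0.996  1.002]
 [ 0.     0.     0.     1.   ]]
[[ 0.988 -0.07   0.14   0.474]
 [-0.156 -0.416  0.896 -0.796]
 [-0.005 -0.907 -0.422  0.505]
 [ 0.     0.     0.     1.   ]]
```

View pics/top0b.png

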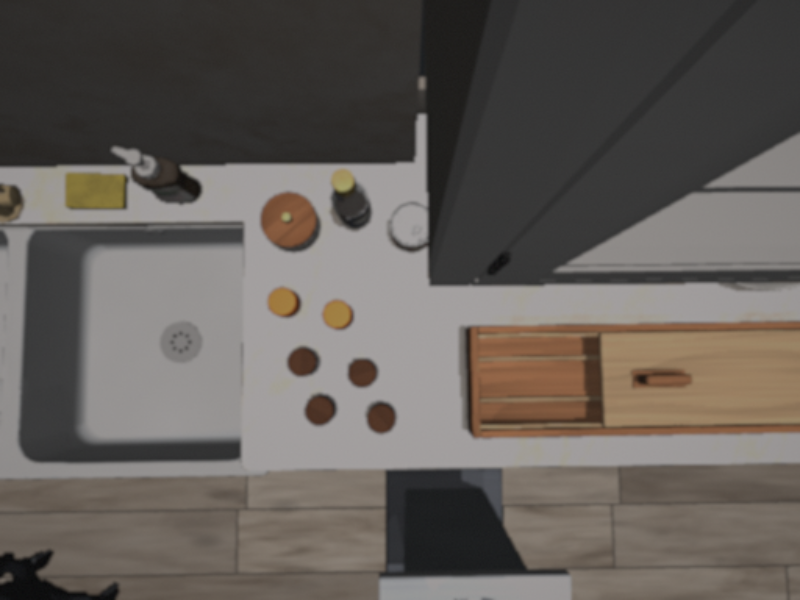

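View pics/side0.png

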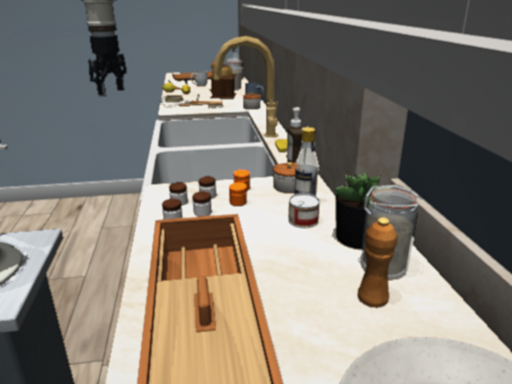

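The top view shows four brown-lidded jars at about (303,361), (362,372), (320,409) and (381,417) in the 800x600 picture. There are two orange look-alikes at (283,301) and (337,314). The box is on the right, end wall at x≈475, hatch front at x≈602 and its fin at about (662,380).

```bash
python3 - <<'E'
from h import *
k=512/800
im=cv2.imread('pics/top0.png').astype(int)
# dark lids: components by colour within worktop area
b,g,r=[im[...,i] for i in range(3)]
m=((r-b>15)&(r<120)).astype(np.uint8); m[:, :160]=0; m[:,280:]=0; m[:200]=0; m[295:]=0
n,_,st,ce=cv2.connectedComponentsWithStats(m)
for i in range(1,n):
    if st[i,4]>80: print('jar',st[i],ce[i].round(1),pt('top0',*ce[i],z=.052).round(4),pt('top0',*ce[i])[2].round(3))
for nm,u,v,z in [('orange1',283,301,.052),('orange2',337,314,.052),('end outer L top',470,328,.083),('end outer bottom',475,437,.083),('far right top',795,323,.083),('right bottom',795,433,.083),('inner top',480,335,.083),('inner bot',481,429,.083),('hatch front top',600,333,.077),('hatch front bot',604,426,.077),('fin L',633,380,.118),('fin R',690,379,.118),('rail',480,359,.02),('rail2',481,402,.02)]:
    print(nm,pt('top0',u*k,v*k,z).round(4),pt('top0',u*k,v*k)[2].round(3))
a=im.astype(np.uint8)[190:290,290:512]
cv2.imwrite('pics/boxcrop.png',cv2.resize(a,None,fx=3.6,fy=3.6,interpolation=cv2.INTER_CUBIC))
E
```

```text
jar [184 223  18  17 244] [192.9 231.1] [0.5093 0.2794 0.052 ] 0.055
jar [224 230  17  17 236] [231.6 238.2] [0.4903 0.1819 0.052 ] 0.054
jar [196 254  18  18 250] [204.2 262.2] [0.4314 0.2508 0.052 ] 0.056
jar [235 259  18  18 254] [243.5 267.4] [0.4172 0.1524 0.052 ] 0.055
orange1 [0.6072 0.3097 0.052 ] 0.049
orange2 [0.5849 0.2218 0.052 ] 0.051
end outer L top [0.5582 0.0089 0.083 ] 0.056
end outer bottom [0.3893 0.0048 0.083 ] 0.084
far right top [ 0.5599 -0.5058  0.083 ] 0.083
right bottom [ 0.3888 -0.4936  0.083 ] -0.003
inner top [ 0.547  -0.0066  0.083 ] 0.069
inner bot [ 0.4014 -0.0048  0.083 ] 0.083
hatch front top [ 0.548  -0.1979  0.077 ] 0.078
hatch front bot [ 0.4027 -0.1982  0.077 ] 0.067
fin L [ 0.4755 -0.2312  0.118 ] 0.08
fin R [ 0.4759 -0.3174  0.118 ] 0.12
rail [ 0.5088 -0.0136  0.02  ] 0.021
rail2 [ 0.4376 -0.0136  0.02  ] 0.084
```

View pics/boxcrop.png

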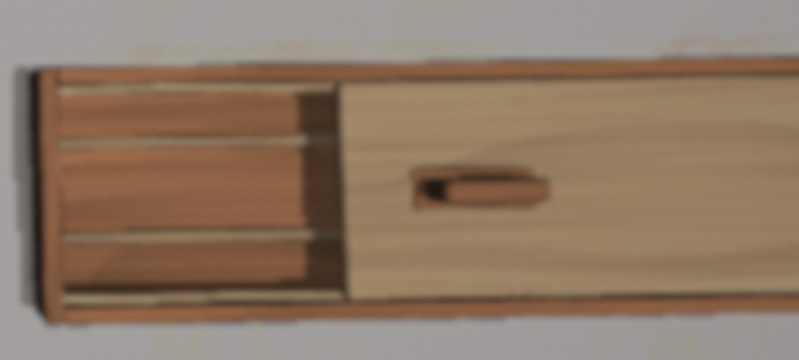

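```bash
cat >> h.py <<'E'
from scipy.spatial.transform import Rotation as Ro
R0=np.array([[0,1,0],[1,0,0],[0,0,-1.]])
def go(p,R=R0):
    s=read_state();Rc=s['eef_rot']
    print('offset',(Rc.T@(np.array(p)-s['ee_pos'])*1000).round(1),'dr',Ro.from_matrix(Rc.T@R).as_rotvec().round(4))
E
python3 - <<'E'
from h import *
go([.475,-.288,.27])
print(pt('top0',290+443/3.6,190+188/3.6,.118),pt('top0',290+550/3.6,190+188/3.6,.118))
E
```

```text
offset [-553.1 -626.2   33.9] dr [-1.800e-03  6.000e-04  1.119e+00]
[ 0.47755036 -0.24999643  0.118     ] [ 0.47665882 -0.32018586  0.118     ]
```

Emit:
jog_arm([
  {"offset":[-553,-626,34],"dr":[-0.0018,0.0006,1.119]},
  {"offset":[-553,-626,34],"dr":[-0.0018,0.0006,1.119]},
  {"offset":[-553,-626,34],"dr":[-0.0018,0.0006,1.119]},
  {"offset":[-553,-626,34],"dr":[-0.0018,0.0006,1.119]},
  {"offset":[-553,-626,34],"dr":[-0.0018,0.0006,1.119]},
  {"offset":[-553,-626,34],"dr":[-0.0018,0.0006,1.119]},
  {"offset":[-553,-626,34],"dr":[-0.0018,0.0006,1.119]},
  {"offset":[-553,-626,34],"dr":[-0.0018,0.0006,1.119]},
  {"offset":[-553,-626,34],"dr":[-0.0018,0.0006,1.119]},
  {"offset":[-553,-626,34],"dr":[-0.0018,0.0006,1.119]},
  {"offset":[-553,-626,34],"dr":[-0.0018,0.0006,1.119]},
  {"offset":[-553,-626,34],"dr":[-0.0018,0.0006,1.119]},
  {"offset":[-553,-626,34],"dr":[-0.0018,0.0006,1.119]},
  {"offset":[-553,-626,34],"dr":[-0.0018,0.0006,1.119]},
  {"offset":[-553,-626,34],"dr":[-0.0018,0.0006,1.119]},
  {"offset":[-553,-626,34],"dr":[-0.0018,0.0006,1.119]},
  {"offset":[-553,-626,34],"dr":[-0.0018,0.0006,1.119]},
  {"offset":[-553,-626,34],"dr":[-0.0018,0.0006,1.119]},
  {"offset":[-553,-626,34],"dr":[-0.0018,0.0006,1.119]},
  {"offset":[-553,-626,34],"dr":[-0.0018,0.0006,1.119]},
])

```text
t: 2.1
ee_pos: [0.475, -0.2862, 0.2696]
eef_rot: [[-0.001, 1.0, 0.0], [1.0, 0.001, 0.002], [0.002, 0.0, -1.0]]
contact_force: [-0.8, 0.3, 0.8]
finger_gap: 0.0851
gripper_force: 0.0
```

```bash
python3 - <<'E'
from h import *
s=read_state();print(s['t'],s['ee_pos'],s['contact_force'],s['finger_gap'],s['joints'])
snap('wrist','w1'); snap('top','top1')
go([.477,-.285,.155])
E
```

```text
2.1 [ 0.47500453 -0.28618852  0.26956912] [-0.7708672   0.32279783  0.77376209] 0.08506985175524151 [-0.76107328  0.13435507  1.6929934   0.00214034  1.31558983 -0.76236173]
offset [  0.8   1.7 115. ] dr [ 0.0011 -0.0016  0.0014]
```

View pics/w1.png

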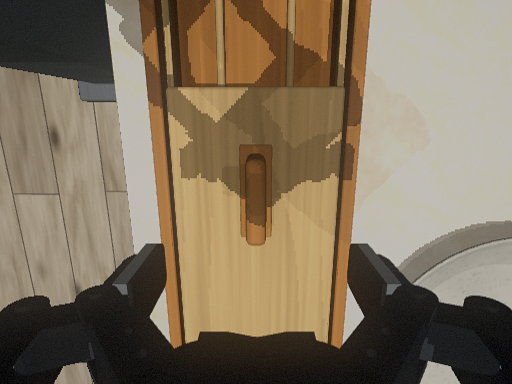

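The wrist view shows the hatch fin centred at u≈256, spanning v≈155–243, aligned with the tool.

```bash
python3 - <<'E'
from h import *
for u,v,z in[(256,155,.118),(256,243,.118),(168,88,.077),(343,88,.077),(221,20,.02),(290,20,.02),(221,80,.02),(290,80,.02)]: print(pt('w1',u,v,z).round(4))
E
```

```text
[ 0.4752 -0.25    0.118 ]
[ 0.4752 -0.3191  0.118 ]
[ 0.4036 -0.2012  0.077 ]
[ 0.5457 -0.2011  0.077 ]
[ 0.4422 -0.1369  0.02  ]
[ 0.5068 -0.1369  0.02  ]
[ 0.4406 -0.1897  0.02  ]
[ 0.5084 -0.1896  0.02  ]
```

Emit:
jog_arm([
  {"offset":[1,0,40]},
  {"offset":[1,0,80]},
  {"offset":[1,0,105]},
  {"offset":[1,0,115]},
  {"offset":[1,0,115]},
])

```text
validation failed for argument at $.mo...
```

Emit:
jog_arm([
  {"offset":[0,0,0]},
  {"offset":[0,0,0]},
  {"offset":[0,0,0]},
  {"offset":[0,0,0]},
  {"offset":[0,0,0]},
  {"offset":[0,0,0]},
  {"offset":[0,0,0]},
  {"offset":[0,0,0]},
], jaw=1, squeeze=40)

```text
validation failed for argument at $.mo...
```

Emit:
jog_arm([
  {"offset":[1,0,40],"dr":[0,0,0]},
  {"offset":[1,0,80],"dr":[0,0,0]},
  {"offset":[1,0,105],"dr":[0,0,0]},
  {"offset":[1,0,115],"dr":[0,0,0]},
  {"offset":[1,0,115],"dr":[0,0,0]},
])

```text
t: 2.7
ee_pos: [0.4749, -0.285, 0.154]
eef_rot: [[-0.001, 1.0, -0.001], [1.0, 0.001, 0.003], [0.003, -0.001, -1.0]]
contact_force: [0.1, 0.4, -0.1]
finger_gap: 0.0857
gripper_force: 0.0
```

Emit:
jog_arm([
  {"offset":[0,0,0],"dr":[0,0,0]},
  {"offset":[0,0,0],"dr":[0,0,0]},
  {"offset":[0,0,0],"dr":[0,0,0]},
  {"offset":[0,0,0],"dr":[0,0,0]},
  {"offset":[0,0,0],"dr":[0,0,0]},
  {"offset":[0,0,0],"dr":[0,0,0]},
  {"offset":[0,0,0],"dr":[0,0,0]},
  {"offset":[0,0,0],"dr":[0,0,0]},
], jaw=1, squeeze=40)

```text
t: 3.5
ee_pos: [0.4743, -0.2865, 0.1557]
eef_rot: [[-0.001, 1.0, -0.002], [1.0, 0.001, 0.001], [0.001, -0.002, -1.0]]
contact_force: [-7.9, 0.2, 8.3]
finger_gap: 0.0152
gripper_force: 41.6
```

Emit:
jog_arm([
  {"offset":[-10,0,0],"dr":[0,0,0]},
  {"offset":[-25,0,0],"dr":[0,0,0]},
  {"offset":[-45,0,0],"dr":[0,0,0]},
  {"offset":[-65,0,0],"dr":[0,0,0]},
  {"offset":[-85,0,0],"dr":[0,0,0]},
  {"offset":[-100,0,0],"dr":[0,0,0]},
  {"offset":[-112,0,0],"dr":[0,0,0]},
  {"offset":[-120,0,0],"dr":[0,0,0]},
  {"offset":[-126,0,0],"dr":[0,0,0]},
  {"offset":[-130,0,0],"dr":[0,0,0]},
  {"offset":[-130,0,0],"dr":[0,0,0]},
])

```text
t: 4.6
ee_pos: [0.4747, -0.4173, 0.1557]
eef_rot: [[-0.0, 1.0, -0.0], [1.0, 0.0, -0.0], [-0.0, -0.0, -1.0]]
contact_force: [-5.0, -0.8, 4.5]
finger_gap: 0.0153
gripper_force: 41.3
```

Emit:
jog_arm([
  {"offset":[-2,0,0],"dr":[0,0,0]},
  {"offset":[-4,0,0],"dr":[0,0,0]},
  {"offset":[-5,0,0],"dr":[0,0,0]},
  {"offset":[-5,0,0],"dr":[0,0,0]},
])

```text
t: 5.0
ee_pos: [0.4748, -0.4187, 0.1557]
eef_rot: [[-0.001, 1.0, -0.002], [1.0, 0.001, 0.008], [0.008, -0.002, -1.0]]
contact_force: [-7.5, 14.0, 13.8]
finger_gap: 0.0155
gripper_force: 42.6
```

Emit:
jog_arm([
  {"offset":[0,0,0],"dr":[0,0,0]},
  {"offset":[0,0,0],"dr":[0,0,0]},
  {"offset":[0,0,0],"dr":[0,0,0]},
  {"offset":[0,0,0],"dr":[0,0,0]},
  {"offset":[0,0,0],"dr":[0,0,0]},
  {"offset":[0,0,-40],"dr":[0,0,0]},
  {"offset":[0,0,-90],"dr":[0,0,0]},
  {"offset":[50,0,-130],"dr":[0,0,0]},
  {"offset":[100,0,-130],"dr":[0,0,0]},
  {"offset":[150,0,-130],"dr":[0,0,0]},
  {"offset":[200,0,-130],"dr":[0,0,0]},
  {"offset":[200,0,-130],"dr":[0,0,0]},
], jaw=0)

```text
t: 6.2
ee_pos: [0.475, -0.2172, 0.285]
eef_rot: [[-0.004, 1.0, 0.001], [1.0, 0.004, 0.003], [0.003, 0.001, -1.0]]
contact_force: [0.3, -0.7, -0.8]
finger_gap: 0.0852
gripper_force: 0.0
```

```bash
python3 - <<'E'
from h import *
s=read_state();print(s['t'],s['ee_pos'],s['contact_force'],s['finger_gap'])
snap('wrist','w2'); snap('top','top2')
E
```

```text
6.2 [ 0.47504641 -0.21722044  0.2849893 ] [ 0.30503321 -0.74490601 -0.84668718] 0.08523940796185395
```

View pics/w2.png

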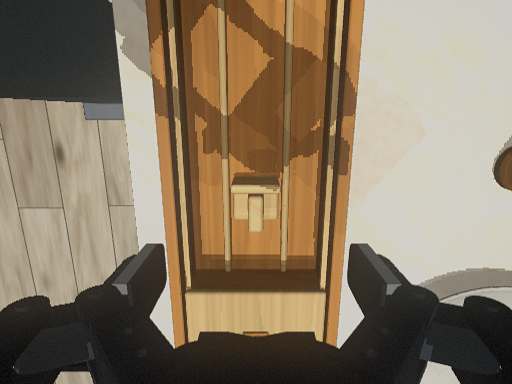

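The hatch is fully open. The stop is visible in the lane, plate top at v≈185 and fin at (256,195–232).

```bash
python3 - <<'E'
from h import *
for u,v,z in[(232,180,.052),(280,180,.052),(256,176,.052),(256,190,.052),(256,196,.060),(256,231,.060),(186,291,.077),(327,291,.077),(223,20,.02),(289,20,.02)]: print(u,v,pt('w2',u,v,z).round(4),pt('w2',u,v).round(4))
q=np.load('pics/w2.npz');T=q['T'];K=q['K']
d=q['d'];print([ (v,pt('w2',256,v)[1:].round(3).tolist()) for v in range(165,240,4)])
E
```

```text
232 180 [ 0.4509 -0.2174  0.052 ] [ 0.4473 -0.2272  0.0074]
280 180 [ 0.4996 -0.2173  0.052 ] [ 0.5032 -0.2272  0.0069]
256 176 [ 0.4752 -0.2132  0.052 ] [ 0.4752 -0.2224  0.0074]
256 190 [ 0.4752 -0.2278  0.052 ] [ 0.4752 -0.2281  0.0508]
256 196 [ 0.4753 -0.232   0.06  ] [ 0.4753 -0.2327  0.0574]
256 231 [ 0.4754 -0.2695  0.06  ] [ 0.4754 -0.27    0.0589]
186 291 [ 0.4034 -0.3292  0.077 ] [ 0.4025 -0.3313  0.0737]
327 291 [ 0.5488 -0.3288  0.077 ] [ 0.5495 -0.3302  0.0747]
223 20 [ 0.4423 -0.0639  0.02  ] [ 0.4422 -0.0635  0.0184]
289 20 [ 0.5071 -0.0636  0.02  ] [ 0.5072 -0.0634  0.0192]
[(165, [-0.21, 0.006]), (169, [-0.214, 0.006]), (173, [-0.219, 0.008]), (177, [-0.222, 0.015]), (181, [-0.222, 0.035]), (185, [-0.223, 0.051]), (189, [-0.227, 0.052]), (193, [-0.232, 0.049]), (197, [-0.233, 0.059]), (201, [-0.238, 0.059]), (205, [-0.242, 0.059]), (209, [-0.246, 0.06]), (213, [-0.25, 0.059]), (217, [-0.254, 0.06]), (221, [-0.258, 0.06]), (225, [-0.263, 0.059]), (229, [-0.267, 0.06]), (233, [-0.293, 0.008]), (237, [-0.299, 0.007])]
```

Emit:
jog_arm([
  {"offset":[50,-2,0],"dr":[0,0,0]},
  {"offset":[100,-5,0],"dr":[0,0,0]},
  {"offset":[150,-8,0],"dr":[0,0,0]},
  {"offset":[200,-10,0],"dr":[0,0,0]},
  {"offset":[250,-12,0],"dr":[0,0,0]},
  {"offset":[300,-14,0],"dr":[0,0,0]},
  {"offset":[350,-15,0],"dr":[0,0,0]},
  {"offset":[387,-15,0],"dr":[0,0,0]},
  {"offset":[387,-15,0],"dr":[0,0,0]},
])

```text
t: 7.2
ee_pos: [0.461, 0.1681, 0.2856]
eef_rot: [[-0.004, 1.0, 0.002], [1.0, 0.004, 0.002], [0.002, 0.002, -1.0]]
contact_force: [0.1, -1.0, -0.3]
finger_gap: 0.0857
gripper_force: 0.0
```

```bash
cat >> h.py <<'E'
def jars(fn):
    im,d,cal=snap('wrist',fn)
    im=im.astype(int);b,g,r=[im[...,i] for i in range(3)]
    # dark brown, low; measure by depth-derived height 40-60mm
    K,T=cal['mtx'],cal['cam_to_world']
    v,u=np.mgrid[:384,:512]
    P=np.stack([(u-K[0,2])/K[0,0]*d,(v-K[1,2])/K[1,1]*d,d],-1)@T[:3,:3].T+T[:3,3]
    m=((P[...,2]>.046)&(P[...,2]<.062)&(d>.05)&(v<300)).astype(np.uint8)
    m=cv2.morphologyEx(m,cv2.MORPH_OPEN,np.ones((5,5)))
    n,L,st,ce=cv2.connectedComponentsWithStats(m)
    for i in range(1,n):
        if st[i,4]<300: continue
        q=P[L==i]; c,rad=cv2.minEnclosingCircle(q[:,:2].astype(np.float32))
        print(st[i],'circ',np.round(c,4),'r',round(rad,4),'z',q[:,2].mean().round(3),'bgr',im[L==i].mean(0).round())
E
python3 - <<'E'
from h import *
jars('w3');s=read_state();print(s['t'],s['ee_pos'])
E
```

```text
[ 389    0   54   54 2352] circ [0.6053 0.31  ] r 0.0241 z 0.051 bgr [  2. 133. 191.]
[ 280   36   51   55 2180] circ [0.5067 0.2782] r 0.0239 z 0.051 bgr [46. 61. 84.]
[ 198   69   49   52 2016] circ [0.4285 0.25  ] r 0.024 z 0.051 bgr [50. 69. 98.]
[ 357  102   49   49 1878] circ [0.5837 0.2209] r 0.0243 z 0.051 bgr [ 29. 133. 193.]
[ 260  144   46   46 1672] circ [0.4879 0.1805] r 0.024 z 0.051 bgr [48. 59. 74.]
[ 189  173   45   44 1573] circ [0.4148 0.1504] r 0.024 z 0.051 bgr [ 57.  74. 100.]
[ 466  211   46   68 2445] circ [0.7279 0.0965] r 0.0379 z 0.054 bgr [149. 156. 160.]
7.25 [0.46119162 0.16620061 0.28550973]
```

View pics/w3.png

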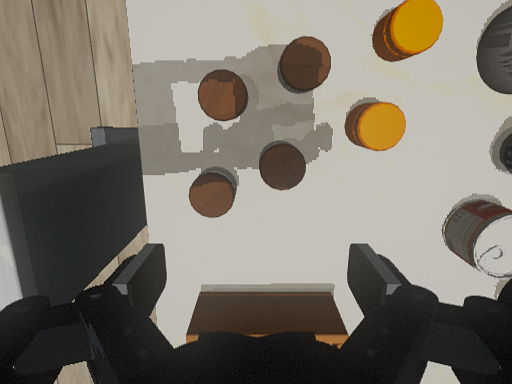

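The wrist view shows the four brown jars at (212,195), (282,166), (222,94) and (305,63), with the orange ones at the upper right. The measured positions agree with the top view. Picking the nearest jar first.

Emit:
jog_arm([
  {"offset":[-17,-46,40],"dr":[0,0,0]},
  {"offset":[-17,-46,80],"dr":[0,0,0]},
  {"offset":[-17,-46,110],"dr":[0,0,0]},
  {"offset":[-17,-46,110],"dr":[0,0,0]},
], jaw=0.25)

```text
t: 7.65
ee_pos: [0.4119, 0.1467, 0.1714]
eef_rot: [[0.003, 1.0, -0.008], [1.0, -0.003, 0.0], [0.0, -0.008, -1.0]]
contact_force: [-0.4, -0.8, -0.7]
finger_gap: 0.0643
gripper_force: 0.0
```

```bash
python3 - <<'E'
from h import *
s=read_state();print(s['t'],s['ee_pos'],s['finger_gap']);go([.4148,.1504,.088])
E
```

```text
7.65 [0.41191738 0.14671905 0.17139612] 0.06431544164713336
offset [ 3.7  3.5 83.4] dr [-0.0079 -0.0001 -0.0029]
```

Emit:
jog_arm([
  {"offset":[1,0,0],"dr":[0,0,0]},
  {"offset":[1,0,35],"dr":[0,0,0]},
  {"offset":[1,0,65],"dr":[0,0,0]},
  {"offset":[1,0,84],"dr":[0,0,0]},
  {"offset":[1,0,84],"dr":[0,0,0]},
  {"offset":[1,0,84],"dr":[0,0,0]},
])

```text
t: 8.25
ee_pos: [0.4166, 0.1497, 0.0935]
eef_rot: [[0.0, 1.0, 0.005], [1.0, -0.0, 0.002], [0.002, 0.005, -1.0]]
contact_force: [-0.1, -0.1, 0.4]
finger_gap: 0.064
gripper_force: 0.0
```

Emit:
jog_arm([
  {"offset":[0,0,0],"dr":[0,0,0]},
  {"offset":[0,0,0],"dr":[0,0,0]},
  {"offset":[0,0,0],"dr":[0,0,0]},
  {"offset":[0,0,0],"dr":[0,0,0]},
  {"offset":[0,0,0],"dr":[0,0,0]},
], jaw=1, squeeze=30)

```text
t: 8.75
ee_pos: [0.4162, 0.15, 0.0937]
eef_rot: [[-0.0, 1.0, 0.005], [1.0, 0.0, 0.001], [0.001, 0.005, -1.0]]
contact_force: [-0.6, -0.0, 6.1]
finger_gap: 0.047
gripper_force: 30.2
```

Emit:
jog_arm([
  {"offset":[0,0,-35],"dr":[0,0,0]},
  {"offset":[0,0,-80],"dr":[0,0,0]},
  {"offset":[-20,10,-106],"dr":[0,0,0]},
  {"offset":[-60,25,-106],"dr":[0,0,0]},
  {"offset":[-105,40,-106],"dr":[0,0,0]},
  {"offset":[-145,50,-106],"dr":[0,0,0]},
  {"offset":[-172,57,-106],"dr":[0,0,0]},
  {"offset":[-182,59,-106],"dr":[0,0,0]},
  {"offset":[-182,59,-106],"dr":[0,0,0]},
  {"offset":[-182,59,-106],"dr":[0,0,0]},
  {"offset":[-182,59,-106],"dr":[0,0,0]},
])

```text
t: 9.85
ee_pos: [0.473, -0.0309, 0.1973]
eef_rot: [[-0.002, 1.0, 0.001], [1.0, 0.002, 0.002], [0.002, 0.001, -1.0]]
contact_force: [0.9, 0.2, -2.6]
finger_gap: 0.0472
gripper_force: 32.6
```

```bash
python3 - <<'E'
from h import *
s=read_state();print(s['t'],s['ee_pos'],s['finger_gap'],s['gripper_force']);go([.475,-.032,.103])
snap('wrist','w4')
E
```

```text
9.85 [ 0.47298628 -0.03091743  0.19725824] 0.047177428132805656 32.558096051216125
offset [-1.3  1.9 94.3] dr [ 0.0008 -0.0019  0.0017]
```

View pics/w4.png

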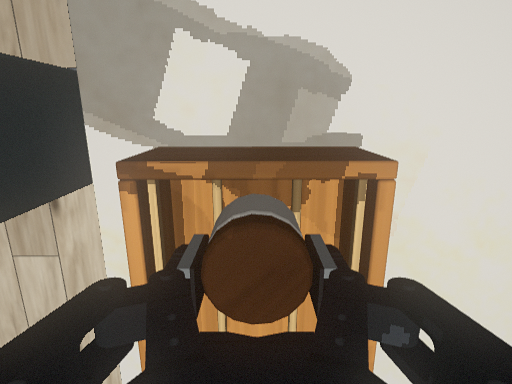

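The jar hangs upright and centred between the rails (u≈218 and 296). The inner top edge of the end wall is at v≈180.

```bash
python3 - <<'E'
from h import *
for u,v,z in[(257,178,.083),(140,181,.083),(375,181,.083),(218,190,.02),(296,190,.02)]:print(pt('w4',u,v,z).round(4),pt('w4',u,v).round(4))
q=np.load('pics/w4.npz')
print([(v,pt('w4',240,v)[1:].round(3).tolist()) for v in range(150,200,4)])
print([(v,pt('w4',257,v)[1:].round(3).tolist()) for v in range(200,330,10)])
E
```

```text
[ 0.4738 -0.0038  0.083 ] [ 0.4738 -0.004   0.0825]
[ 0.4017 -0.0058  0.083 ] [ 0.3984 -0.0077  0.0745]
[ 0.5466 -0.0056  0.083 ] [ 0.5488 -0.0069  0.0773]
[ 0.4414 -0.0276  0.02  ] [ 0.4414 -0.0276  0.0198]
[ 0.5065 -0.0275  0.02  ] [ 0.5068 -0.028   0.0182]
[(150, [0.007, 0.032]), (154, [0.007, 0.054]), (158, [0.007, 0.072]), (162, [0.006, 0.082]), (166, [0.004, 0.083]), (170, [0.001, 0.081]), (174, [-0.001, 0.082]), (178, [-0.004, 0.082]), (182, [-0.024, 0.007]), (186, [-0.027, 0.007]), (190, [-0.031, 0.007]), (194, [-0.034, 0.008]), (198, [-0.009, 0.111])]
[(200, [-0.007, 0.121]), (210, [-0.007, 0.137]), (220, [-0.007, 0.15]), (230, [-0.009, 0.157]), (240, [-0.014, 0.155]), (250, [-0.018, 0.156]), (260, [-0.022, 0.155]), (270, [-0.027, 0.154]), (280, [-0.031, 0.155]), (290, [-0.036, 0.155]), (300, [-0.041, 0.155]), (310, [-0.046, 0.155]), (320, [-0.051, 0.154])]
```

Emit:
jog_arm([
  {"offset":[-2,1,15],"dr":[0,0,0]},
  {"offset":[-2,1,40],"dr":[0,0,0]},
  {"offset":[-2,1,65],"dr":[0,0,0]},
  {"offset":[-2,1,82],"dr":[0,0,0]},
  {"offset":[-2,1,90],"dr":[0,0,0]},
  {"offset":[-2,1,93],"dr":[0,0,0]},
  {"offset":[-2,1,93],"dr":[0,0,0]},
])

```text
t: 10.6
ee_pos: [0.4747, -0.0338, 0.1046]
eef_rot: [[-0.001, 1.0, 0.001], [1.0, 0.001, 0.001], [0.001, 0.001, -1.0]]
contact_force: [-0.8, -0.8, -1.4]
finger_gap: 0.0473
gripper_force: 32.5
```

Emit:
jog_arm([
  {"offset":[0,0,1.5],"dr":[0,0,0]},
  {"offset":[0,0,2.5],"dr":[0,0,0]},
  {"offset":[0,0,2.5],"dr":[0,0,0]},
])

```text
t: 10.9
ee_pos: [0.4747, -0.0342, 0.1022]
eef_rot: [[-0.0, 1.0, 0.002], [1.0, 0.0, 0.001], [0.001, 0.002, -1.0]]
contact_force: [-0.3, -1.3, -1.6]
finger_gap: 0.0475
gripper_force: 32.5
```

Emit:
jog_arm([
  {"offset":[0,0,0],"dr":[0,0,0]},
  {"offset":[0,0,0],"dr":[0,0,0]},
  {"offset":[0,0,0],"dr":[0,0,0]},
  {"offset":[0,0,-30],"dr":[0,0,0]},
  {"offset":[0,0,-70],"dr":[0,0,0]},
  {"offset":[30,0,-110],"dr":[0,0,0]},
  {"offset":[80,0,-150],"dr":[0,0,0]},
  {"offset":[130,0,-183],"dr":[0,0,0]},
  {"offset":[180,0,-183],"dr":[0,0,0]},
  {"offset":[204,0,-183],"dr":[0,0,0]},
  {"offset":[204,0,-183],"dr":[0,0,0]},
  {"offset":[204,0,-183],"dr":[0,0,0]},
], jaw=0.25)

```text
t: 12.1
ee_pos: [0.474, 0.1704, 0.2851]
eef_rot: [[-0.002, 1.0, 0.001], [1.0, 0.002, 0.001], [0.001, 0.001, -1.0]]
contact_force: [-0.4, -0.6, 0.5]
finger_gap: 0.064
gripper_force: 0.0
```

```bash
python3 - <<'E'
from h import *
jars('w5');s=read_state();print(s['t'],s['ee_pos']);go([.488,.1805,.15])
E
```

```text
[ 375    0   54   56 2376] circ [0.6051 0.3101] r 0.024 z 0.051 bgr [  3. 134. 191.]
[495  13  17  74 901] circ [0.7077 0.2913] r 0.0318 z 0.054 bgr [48. 71. 95.]
[ 267   38   50   55 2173] circ [0.5068 0.2782] r 0.024 z 0.051 bgr [45. 58. 77.]
[ 184   71   50   52 2023] circ [0.4287 0.2498] r 0.024 z 0.051 bgr [ 51.  73. 105.]
[ 344  104   48   49 1873] circ [0.5836 0.2211] r 0.0242 z 0.051 bgr [ 29. 133. 192.]
[ 247  146   46   46 1648] circ [0.488  0.1807] r 0.0239 z 0.051 bgr [49. 60. 75.]
[ 455  213   57   67 3140] circ [0.7293 0.0966] r 0.038 z 0.054 bgr [156. 163. 166.]
12.15 [0.47411161 0.16945905 0.28482306]
offset [ 10.9  13.8 134.8] dr [ 0.0008 -0.0009  0.0005]
```

Emit:
jog_arm([
  {"offset":[11,14,40],"dr":[0,0,0]},
  {"offset":[11,14,80],"dr":[0,0,0]},
  {"offset":[11,14,110],"dr":[0,0,0]},
  {"offset":[11,14,120],"dr":[0,0,0]},
  {"offset":[11,14,120],"dr":[0,0,0]},
  {"offset":[11,14,150],"dr":[0,0,0]},
  {"offset":[11,14,180],"dr":[0,0,0]},
  {"offset":[11,14,193],"dr":[0,0,0]},
  {"offset":[11,14,195],"dr":[0,0,0]},
  {"offset":[11,14,195],"dr":[0,0,0]},
])

```text
t: 13.15
ee_pos: [0.4896, 0.1809, 0.0915]
eef_rot: [[0.0, 1.0, 0.003], [1.0, -0.0, 0.002], [0.002, 0.003, -1.0]]
contact_force: [-0.2, 0.2, -0.2]
finger_gap: 0.0639
gripper_force: 0.0
```

Emit:
jog_arm([
  {"offset":[0,0,0],"dr":[0,0,0]},
  {"offset":[0,0,0],"dr":[0,0,0]},
  {"offset":[0,0,0],"dr":[0,0,0]},
  {"offset":[0,0,0],"dr":[0,0,0]},
  {"offset":[0,0,0],"dr":[0,0,0]},
], jaw=1, squeeze=30)

```text
t: 13.65
ee_pos: [0.4897, 0.1811, 0.0921]
eef_rot: [[-0.0, 1.0, 0.004], [1.0, 0.0, 0.002], [0.002, 0.004, -1.0]]
contact_force: [-1.9, -0.8, 5.6]
finger_gap: 0.0471
gripper_force: 31.0
```

Emit:
jog_arm([
  {"offset":[0,0,-35],"dr":[0,0,0]},
  {"offset":[0,0,-80],"dr":[0,0,0]},
  {"offset":[-30,-4,-108],"dr":[0,0,0]},
  {"offset":[-75,-8,-108],"dr":[0,0,0]},
  {"offset":[-120,-10,-108],"dr":[0,0,0]},
  {"offset":[-165,-12,-108],"dr":[0,0,0]},
  {"offset":[-210,-14,-108],"dr":[0,0,0]},
  {"offset":[-245,-15,-108],"dr":[0,0,0]},
  {"offset":[-264,-15,-108],"dr":[0,0,0]},
  {"offset":[-264,-15,-108],"dr":[0,0,0]},
  {"offset":[-264,-15,-108],"dr":[0,0,0]},
])

```text
t: 14.75
ee_pos: [0.4733, -0.083, 0.198]
eef_rot: [[0.001, 1.0, 0.002], [1.0, -0.001, 0.002], [0.002, 0.002, -1.0]]
contact_force: [0.1, 1.0, -1.6]
finger_gap: 0.047
gripper_force: 32.2
```

```bash
cat >> h.py <<'E'
def lids(fn):
    im,d,cal=snap('wrist',fn);K,T=cal['mtx'],cal['cam_to_world']
    v,u=np.mgrid[:384,:512]
    P=np.stack([(u-K[0,2])/K[0,0]*d,(v-K[1,2])/K[1,1]*d,d],-1)@T[:3,:3].T+T[:3,3]
    for lo,hi in((.05,.068),(.145,.17)):
        m=((P[...,2]>lo)&(P[...,2]<hi)&(abs(P[...,0]-.475)<(.032 if lo<.1 else .026))&(d>.05)).astype(np.uint8)
        m=cv2.morphologyEx(m,cv2.MORPH_OPEN,np.ones((5,5)))
        n,L,st,ce=cv2.connectedComponentsWithStats(m)
        for i in range(1,n):
            if st[i,4]<200: continue
            q=P[L==i];print(lo,'y',q[:,1].min().round(4),q[:,1].max().round(4),'x',q[:,0].min().round(4),q[:,0].max().round(4),'z',q[:,2].mean().round(4))
E
python3 - <<'E'
from h import *
lids('w6');s=read_state();print(s['t'],s['ee_pos'],s['gripper_force'])
E
```

```text
0.05 y -0.0576 -0.0111 x 0.4517 0.4984 z 0.0592
0.145 y -0.1058 -0.0593 x 0.449 0.501 z 0.157
14.8 [ 0.47327046 -0.0824909   0.19781632] 32.19984591007233
```

View pics/w6.png

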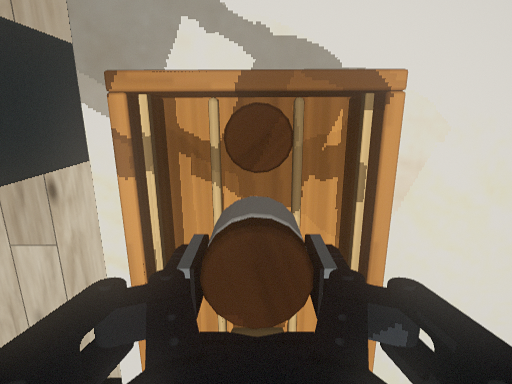

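Jar 1 stands upright between the rails at (258,137), and jar 2 is held behind it with almost no gap. I'll shift back 3 mm and lower.

Emit:
jog_arm([
  {"offset":[-3,1,5],"dr":[0,0,0]},
  {"offset":[-3,1,40],"dr":[0,0,0]},
  {"offset":[-3,1,65],"dr":[0,0,0]},
  {"offset":[-3,1,84],"dr":[0,0,0]},
  {"offset":[-3,1,92],"dr":[0,0,0]},
  {"offset":[-3,1,96],"dr":[0,0,0]},
  {"offset":[-3,1,96],"dr":[0,0,0]},
  {"offset":[-3,1,96],"dr":[0,0,0]},
])

```text
t: 15.6
ee_pos: [0.4752, -0.0863, 0.1027]
eef_rot: [[-0.0, 1.0, 0.003], [1.0, 0.0, 0.001], [0.001, 0.003, -1.0]]
contact_force: [-0.4, -0.8, -2.3]
finger_gap: 0.0474
gripper_force: 32.2
```

Emit:
jog_arm([
  {"offset":[0,0,0],"dr":[0,0,0]},
  {"offset":[0,0,0],"dr":[0,0,0]},
  {"offset":[0,0,0],"dr":[0,0,0]},
  {"offset":[0,0,-30],"dr":[0,0,0]},
  {"offset":[0,0,-70],"dr":[0,0,0]},
  {"offset":[30,0,-110],"dr":[0,0,0]},
  {"offset":[80,0,-150],"dr":[0,0,0]},
  {"offset":[130,0,-183],"dr":[0,0,0]},
  {"offset":[180,0,-183],"dr":[0,0,0]},
  {"offset":[230,0,-183],"dr":[0,0,0]},
  {"offset":[265,0,-183],"dr":[0,0,0]},
  {"offset":[265,0,-183],"dr":[0,0,0]},
  {"offset":[265,0,-183],"dr":[0,0,0]},
], jaw=0.25)

```text
t: 16.9
ee_pos: [0.474, 0.1798, 0.2852]
eef_rot: [[-0.003, 1.0, 0.001], [1.0, 0.003, 0.001], [0.001, 0.001, -1.0]]
contact_force: [-0.7, -1.3, -0.4]
finger_gap: 0.064
gripper_force: 0.0
```

```bash
python3 - <<'E'
from h import *
jars('w7');s=read_state();print(s['t'],s['ee_pos']);go([.4287,.25,.0905])
E
```

```text
[ 374   10   53   57 2361] circ [0.6049 0.3099] r 0.0242 z 0.051 bgr [  4. 131. 187.]
[ 493   20   19   79 1091] circ [0.7106 0.293 ] r 0.0346 z 0.054 bgr [46. 72. 99.]
[ 266   50   51   53 2096] circ [0.5068 0.2781] r 0.0238 z 0.051 bgr [42. 54. 73.]
[ 185   82   49   51 1964] circ [0.4285 0.2498] r 0.0239 z 0.051 bgr [ 50.  72. 104.]
[ 343  114   48   48 1832] circ [0.5836 0.2214] r 0.024 z 0.051 bgr [ 28. 129. 188.]
[ 453  221   59   67 3144] circ [0.7293 0.0963] r 0.0384 z 0.054 bgr [152. 159. 163.]
16.95 [0.47417331 0.17860717 0.2850507 ]
offset [ 71.3 -45.6 194.6] dr [ 0.0012 -0.0008  0.0011]
```

Emit:
jog_arm([
  {"offset":[35,-22,20],"dr":[0,0,0]},
  {"offset":[71,-45,50],"dr":[0,0,0]},
  {"offset":[71,-45,90],"dr":[0,0,0]},
  {"offset":[71,-45,120],"dr":[0,0,0]},
  {"offset":[71,-45,120],"dr":[0,0,0]},
  {"offset":[71,-45,150],"dr":[0,0,0]},
  {"offset":[71,-45,180],"dr":[0,0,0]},
  {"offset":[71,-45,193],"dr":[0,0,0]},
  {"offset":[71,-45,195],"dr":[0,0,0]},
  {"offset":[71,-45,195],"dr":[0,0,0]},
])

```text
t: 17.95
ee_pos: [0.4306, 0.2497, 0.0914]
eef_rot: [[0.001, 1.0, 0.003], [1.0, -0.001, 0.002], [0.002, 0.003, -1.0]]
contact_force: [0.2, -0.5, -0.8]
finger_gap: 0.0638
gripper_force: 0.0
```

Emit:
jog_arm([
  {"offset":[0,0,0],"dr":[0,0,0]},
  {"offset":[0,0,0],"dr":[0,0,0]},
  {"offset":[0,0,0],"dr":[0,0,0]},
  {"offset":[0,0,0],"dr":[0,0,0]},
  {"offset":[0,0,0],"dr":[0,0,0]},
], jaw=1, squeeze=30)

```text
t: 18.45
ee_pos: [0.4307, 0.2502, 0.092]
eef_rot: [[-0.0, 1.0, 0.004], [1.0, 0.0, 0.002], [0.002, 0.004, -1.0]]
contact_force: [-0.9, -0.9, 5.9]
finger_gap: 0.0474
gripper_force: 30.8
```

Emit:
jog_arm([
  {"offset":[0,0,-35],"dr":[0,0,0]},
  {"offset":[0,0,-80],"dr":[0,0,0]},
  {"offset":[-35,5,-108],"dr":[0,0,0]},
  {"offset":[-80,10,-108],"dr":[0,0,0]},
  {"offset":[-125,15,-108],"dr":[0,0,0]},
  {"offset":[-170,20,-108],"dr":[0,0,0]},
  {"offset":[-215,25,-108],"dr":[0,0,0]},
  {"offset":[-260,30,-108],"dr":[0,0,0]},
  {"offset":[-305,35,-108],"dr":[0,0,0]},
  {"offset":[-345,40,-108],"dr":[0,0,0]},
  {"offset":[-375,43,-108],"dr":[0,0,0]},
  {"offset":[-387,43,-108],"dr":[0,0,0]},
  {"offset":[-387,43,-108],"dr":[0,0,0]},
  {"offset":[-387,43,-108],"dr":[0,0,0]},
])

```text
t: 19.85
ee_pos: [0.4721, -0.1362, 0.1976]
eef_rot: [[-0.0, 1.0, 0.001], [1.0, 0.0, 0.002], [0.002, 0.001, -1.0]]
contact_force: [0.5, -0.2, -1.1]
finger_gap: 0.0472
gripper_force: 31.8
```

```bash
python3 - <<'E'
from h import *
lids('w8');s=read_state();print(s['t'],s['ee_pos'],s['gripper_force'])
E
```

```text
0.05 y -0.0057 -0.0043 x 0.4532 0.5069 z 0.0552
0.05 y -0.0579 -0.0108 x 0.4519 0.4986 z 0.0591
0.05 y -0.1108 -0.0636 x 0.4525 0.499 z 0.0592
0.145 y -0.1591 -0.1123 x 0.449 0.501 z 0.1565
19.9 [ 0.47214412 -0.13584084  0.19750042] 31.84032440185547
```

Emit:
jog_arm([
  {"offset":[-2.5,2,5],"dr":[0,0,0]},
  {"offset":[-2.5,2,40],"dr":[0,0,0]},
  {"offset":[-2.5,2,65],"dr":[0,0,0]},
  {"offset":[-2.5,2,84],"dr":[0,0,0]},
  {"offset":[-2.5,2,92],"dr":[0,0,0]},
  {"offset":[-2.5,2,96],"dr":[0,0,0]},
  {"offset":[-2.5,2,96],"dr":[0,0,0]},
  {"offset":[-2.5,2,96],"dr":[0,0,0]},
])

```text
t: 20.7
ee_pos: [0.4752, -0.1398, 0.1026]
eef_rot: [[-0.0, 1.0, 0.003], [1.0, 0.0, 0.0], [0.0, 0.003, -1.0]]
contact_force: [-0.7, 0.7, -1.1]
finger_gap: 0.0475
gripper_force: 31.8
```

Emit:
jog_arm([
  {"offset":[0,0,0],"dr":[0,0,0]},
  {"offset":[0,0,0],"dr":[0,0,0]},
  {"offset":[0,0,0],"dr":[0,0,0]},
  {"offset":[0,0,-30],"dr":[0,0,0]},
  {"offset":[0,0,-70],"dr":[0,0,0]},
  {"offset":[30,0,-110],"dr":[0,0,0]},
  {"offset":[80,0,-150],"dr":[0,0,0]},
  {"offset":[130,0,-183],"dr":[0,0,0]},
  {"offset":[180,0,-183],"dr":[0,0,0]},
  {"offset":[230,0,-183],"dr":[0,0,0]},
  {"offset":[280,0,-183],"dr":[0,0,0]},
  {"offset":[330,0,-183],"dr":[0,0,0]},
  {"offset":[360,0,-183],"dr":[0,0,0]},
  {"offset":[360,0,-183],"dr":[0,0,0]},
  {"offset":[360,0,-183],"dr":[0,0,0]},
], jaw=0.25)

```text
t: 22.2
ee_pos: [0.4739, 0.221, 0.2851]
eef_rot: [[-0.003, 1.0, 0.001], [1.0, 0.003, 0.001], [0.001, 0.001, -1.0]]
contact_force: [-0.7, -0.8, -1.0]
finger_gap: 0.0643
gripper_force: 0.0
```

```bash
python3 - <<'E'
from h import *
jars('w9');s=read_state();print(s['t'],s['ee_pos']);go([.5068,.278,.0905])
E
```

```text
[ 370   60   51   53 2084] circ [0.6054 0.3108] r 0.0243 z 0.051 bgr [ 11. 124. 180.]
[ 484   60   28   86 1740] circ [0.7179 0.2948] r 0.0403 z 0.056 bgr [ 45.  78. 113.]
[ 266   96   48   50 1865] circ [0.5069 0.2783] r 0.0239 z 0.051 bgr [38. 49. 66.]
[ 340  156   47   45 1638] circ [0.5835 0.2212] r 0.024 z 0.051 bgr [ 27. 121. 180.]
[500 188  12  39 346] circ [0.7407 0.191 ] r 0.0215 z 0.053 bgr [53. 58. 59.]
[ 449  256   63   44 2255] circ [0.7284 0.0986] r 0.0369 z 0.054 bgr [144. 151. 155.]
22.25 [0.47417937 0.21995902 0.28507226]
offset [ 57.9  32.4 194.7] dr [ 0.0011 -0.0008  0.0006]
```

Emit:
jog_arm([
  {"offset":[35,20,20],"dr":[0,0,0]},
  {"offset":[58,32,50],"dr":[0,0,0]},
  {"offset":[58,32,90],"dr":[0,0,0]},
  {"offset":[58,32,120],"dr":[0,0,0]},
  {"offset":[58,32,120],"dr":[0,0,0]},
  {"offset":[58,32,150],"dr":[0,0,0]},
  {"offset":[58,32,180],"dr":[0,0,0]},
  {"offset":[58,32,193],"dr":[0,0,0]},
  {"offset":[58,32,195],"dr":[0,0,0]},
  {"offset":[58,32,195],"dr":[0,0,0]},
])

```text
t: 23.25
ee_pos: [0.5076, 0.2782, 0.0918]
eef_rot: [[0.001, 1.0, 0.003], [1.0, -0.001, 0.002], [0.002, 0.003, -1.0]]
contact_force: [-0.4, -0.4, 0.5]
finger_gap: 0.0644
gripper_force: 0.0
```

Emit:
jog_arm([
  {"offset":[0,0,0],"dr":[0,0,0]},
  {"offset":[0,0,0],"dr":[0,0,0]},
  {"offset":[0,0,0],"dr":[0,0,0]},
  {"offset":[0,0,0],"dr":[0,0,0]},
  {"offset":[0,0,0],"dr":[0,0,0]},
], jaw=1, squeeze=30)

```text
t: 23.75
ee_pos: [0.5079, 0.2788, 0.0925]
eef_rot: [[-0.0, 1.0, 0.005], [1.0, 0.0, 0.002], [0.002, 0.005, -1.0]]
contact_force: [-1.3, -0.9, 6.4]
finger_gap: 0.0471
gripper_force: 31.4
```

Emit:
jog_arm([
  {"offset":[0,0,-35],"dr":[0,0,0]},
  {"offset":[0,0,-80],"dr":[0,0,0]},
  {"offset":[-35,-4,-108],"dr":[0,0,0]},
  {"offset":[-80,-8,-108],"dr":[0,0,0]},
  {"offset":[-125,-12,-108],"dr":[0,0,0]},
  {"offset":[-170,-15,-108],"dr":[0,0,0]},
  {"offset":[-215,-18,-108],"dr":[0,0,0]},
  {"offset":[-260,-21,-108],"dr":[0,0,0]},
  {"offset":[-305,-24,-108],"dr":[0,0,0]},
  {"offset":[-350,-27,-108],"dr":[0,0,0]},
  {"offset":[-395,-30,-108],"dr":[0,0,0]},
  {"offset":[-435,-32,-108],"dr":[0,0,0]},
  {"offset":[-460,-32,-108],"dr":[0,0,0]},
  {"offset":[-469,-32,-108],"dr":[0,0,0]},
  {"offset":[-469,-32,-108],"dr":[0,0,0]},
  {"offset":[-469,-32,-108],"dr":[0,0,0]},
])

```text
t: 25.35
ee_pos: [0.4743, -0.1897, 0.1975]
eef_rot: [[-0.001, 1.0, 0.001], [1.0, 0.001, 0.002], [0.002, 0.001, -1.0]]
contact_force: [-0.9, 0.9, -1.4]
finger_gap: 0.047
gripper_force: 31.6
```

```bash
python3 - <<'E'
from h import *
lids('w10');s=read_state();print(s['t'],s['ee_pos'],s['gripper_force'])
E
```

```text
0.05 y -0.1108 -0.0635 x 0.4522 0.4995 z 0.0591
0.05 y -0.1635 -0.1171 x 0.4527 0.4992 z 0.0592
0.145 y -0.2122 -0.1658 x 0.449 0.501 z 0.1563
25.4 [ 0.47433174 -0.18940412  0.19743424] 31.584148406982422
```

View pics/w10.png

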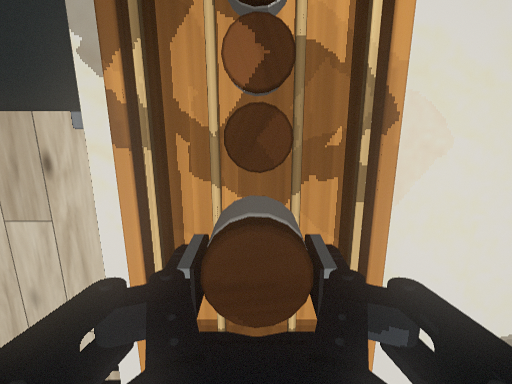

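Jars 2 and 3 stand in line. Jar 4 is held with about 1.5 mm to jar 3, so I'll shift back 2.5 mm and lower.

Emit:
jog_arm([
  {"offset":[-2.5,0,5],"dr":[0,0,0]},
  {"offset":[-2.5,0,40],"dr":[0,0,0]},
  {"offset":[-2.5,0,65],"dr":[0,0,0]},
  {"offset":[-2.5,0,84],"dr":[0,0,0]},
  {"offset":[-2.5,0,92],"dr":[0,0,0]},
  {"offset":[-2.5,0,96],"dr":[0,0,0]},
  {"offset":[-2.5,0,96],"dr":[0,0,0]},
  {"offset":[-2.5,0,96],"dr":[0,0,0]},
])

```text
t: 26.2
ee_pos: [0.4752, -0.1934, 0.1026]
eef_rot: [[-0.0, 1.0, 0.003], [1.0, 0.0, 0.0], [0.0, 0.003, -1.0]]
contact_force: [0.3, -0.1, -1.0]
finger_gap: 0.0474
gripper_force: 31.8
```

Emit:
jog_arm([
  {"offset":[0,0,0],"dr":[0,0,0]},
  {"offset":[0,0,0],"dr":[0,0,0]},
  {"offset":[0,0,0],"dr":[0,0,0]},
  {"offset":[0,0,-30],"dr":[0,0,0]},
  {"offset":[0,0,-70],"dr":[0,0,0]},
  {"offset":[-30,0,-110],"dr":[0,0,0]},
  {"offset":[-60,0,-150],"dr":[0,0,0]},
  {"offset":[-60,0,-180],"dr":[0,0,0]},
  {"offset":[-60,0,-180],"dr":[0,0,0]},
  {"offset":[-60,0,-180],"dr":[0,0,0]},
], jaw=0.25)

```text
t: 27.2
ee_pos: [0.4743, -0.2535, 0.282]
eef_rot: [[0.0, 1.0, 0.002], [1.0, -0.0, 0.001], [0.001, 0.002, -1.0]]
contact_force: [0.4, -0.4, -0.1]
finger_gap: 0.0641
gripper_force: 0.0
```

```bash
python3 - <<'E'
from h import *
lids('w11');s=read_state();print(s['t'],s['ee_pos'],s['gripper_force'])
go([.475,-.252,.101])
print([(v,pt('w11',256,v)[1:].round(3).tolist()) for v in range(150,240,4)])
E
```

```text
0.05 y -0.1111 -0.0956 x 0.4543 0.4972 z 0.0583
0.05 y -0.164 -0.117 x 0.4524 0.4989 z 0.0591
0.05 y -0.2173 -0.1709 x 0.4522 0.4994 z 0.0591
0.05 y -0.2712 -0.2319 x 0.4667 0.4818 z 0.0587
27.25 [ 0.473873   -0.25287976  0.28054914] 0.0
offset [  0.4   1.1 179.6] dr [ 0.0001 -0.0024  0.0001]
[(150, [-0.224, 0.051]), (154, [-0.228, 0.051]), (158, [-0.232, 0.048]), (162, [-0.234, 0.058]), (166, [-0.238, 0.06]), (170, [-0.242, 0.06]), (174, [-0.246, 0.06]), (178, [-0.25, 0.06]), (182, [-0.254, 0.06]), (186, [-0.258, 0.06]), (190, [-0.262, 0.059]), (194, [-0.266, 0.059]), (198, [-0.27, 0.058]), (202, [-0.29, 0.008]), (206, [-0.295, 0.007]), (210, [-0.3, 0.008]), (214, [-0.305, 0.006]), (218, [-0.31, 0.008]), (222, [-0.315, 0.007]), (226, [-0.32, 0.009]), (230, [-0.325, 0.007]), (234, [-0.33, 0.008]), (238, [-0.335, 0.008])]
```

View pics/w11.png

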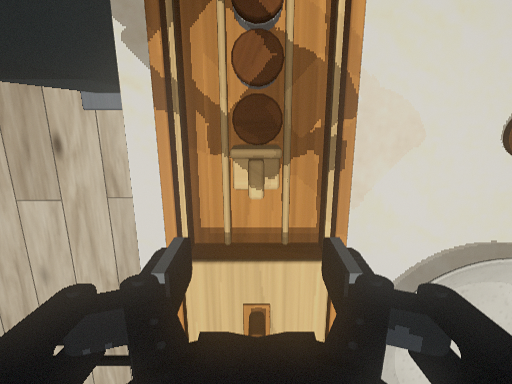

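The row is straight, with the stop at (256,150–200), fin aligned. Pinch the fin and push.

Emit:
jog_arm([
  {"offset":[0,1,40],"dr":[0,0,0]},
  {"offset":[0,1,80],"dr":[0,0,0]},
  {"offset":[0,1,120],"dr":[0,0,0]},
  {"offset":[0,1,150],"dr":[0,0,0]},
  {"offset":[0,1,170],"dr":[0,0,0]},
  {"offset":[0,1,179],"dr":[0,0,0]},
  {"offset":[0,1,179],"dr":[0,0,0]},
  {"offset":[0,1,179],"dr":[0,0,0]},
])

```text
t: 28.05
ee_pos: [0.4757, -0.2531, 0.1029]
eef_rot: [[-0.0, 1.0, 0.001], [1.0, 0.0, 0.001], [0.001, 0.001, -1.0]]
contact_force: [-0.1, 0.6, -0.2]
finger_gap: 0.0641
gripper_force: 0.0
```

Emit:
jog_arm([
  {"offset":[0,0,0],"dr":[0,0,0]},
  {"offset":[0,0,0],"dr":[0,0,0]},
  {"offset":[0,0,0],"dr":[0,0,0]},
  {"offset":[0,0,0],"dr":[0,0,0]},
  {"offset":[0,0,0],"dr":[0,0,0]},
  {"offset":[0,0,0],"dr":[0,0,0]},
  {"offset":[0,0,0],"dr":[0,0,0]},
], jaw=1, squeeze=40)

```text
t: 28.75
ee_pos: [0.4743, -0.2534, 0.1033]
eef_rot: [[-0.001, 1.0, -0.002], [1.0, 0.001, 0.001], [0.001, -0.002, -1.0]]
contact_force: [-8.6, 1.4, 9.1]
finger_gap: 0.0151
gripper_force: 40.5
```

Emit:
jog_arm([
  {"offset":[2,0,0],"dr":[0,0,0]},
  {"offset":[4,0,0],"dr":[0,0,0]},
  {"offset":[6,0,0],"dr":[0,0,0]},
  {"offset":[8,0,0],"dr":[0,0,0]},
  {"offset":[10,0,0],"dr":[0,0,0]},
  {"offset":[12,0,0],"dr":[0,0,0]},
  {"offset":[14,0,0],"dr":[0,0,0]},
  {"offset":[16,0,0],"dr":[0,0,0]},
  {"offset":[18,0,0],"dr":[0,0,0]},
  {"offset":[20,0,0],"dr":[0,0,0]},
  {"offset":[20,0,0],"dr":[0,0,0]},
])

```text
t: 29.85
ee_pos: [0.4743, -0.234, 0.1034]
eef_rot: [[-0.001, 1.0, -0.002], [1.0, 0.001, -0.0], [-0.0, -0.002, -1.0]]
contact_force: [-9.5, -3.2, 7.9]
finger_gap: 0.0154
gripper_force: 40.4
```

Emit:
jog_arm([
  {"offset":[1,0,0],"dr":[0,0,0]},
  {"offset":[2,0,0],"dr":[0,0,0]},
  {"offset":[3,0,0],"dr":[0,0,0]},
  {"offset":[4,0,0],"dr":[0,0,0]},
  {"offset":[4,0,0],"dr":[0,0,0]},
])

```text
t: 30.35
ee_pos: [0.4742, -0.2304, 0.1034]
eef_rot: [[-0.001, 1.0, -0.002], [1.0, 0.001, -0.001], [-0.001, -0.002, -1.0]]
contact_force: [-10.0, -4.1, 7.2]
finger_gap: 0.0155
gripper_force: 40.3
```

Emit:
jog_arm([
  {"offset":[0.5,0,0],"dr":[0,0,0]},
  {"offset":[1,0,0],"dr":[0,0,0]},
  {"offset":[1.5,0,0],"dr":[0,0,0]},
  {"offset":[2,0,0],"dr":[0,0,0]},
  {"offset":[2,0,0],"dr":[0,0,0]},
])

```text
t: 30.85
ee_pos: [0.4743, -0.2285, 0.1034]
eef_rot: [[-0.001, 1.0, -0.002], [1.0, 0.001, -0.001], [-0.001, -0.002, -1.0]]
contact_force: [-10.7, -4.4, 7.4]
finger_gap: 0.0154
gripper_force: 40.2
```

Friction only, about 4.4 N, so the row is still sliding. Keep going in small steps.

Emit:
jog_arm([
  {"offset":[0.5,0,0],"dr":[0,0,0]},
  {"offset":[1,0,0],"dr":[0,0,0]},
  {"offset":[1.5,0,0],"dr":[0,0,0]},
  {"offset":[2,0,0],"dr":[0,0,0]},
  {"offset":[2,0,0],"dr":[0,0,0]},
])

```text
t: 31.35
ee_pos: [0.4742, -0.2278, 0.1034]
eef_rot: [[-0.001, 1.0, -0.002], [1.0, 0.001, -0.004], [-0.004, -0.002, -1.0]]
contact_force: [-9.7, -11.2, 4.1]
finger_gap: 0.0151
gripper_force: 39.7
```

Emit:
jog_arm([
  {"offset":[0,0,0],"dr":[0,0,0]},
  {"offset":[0,0,0],"dr":[0,0,0]},
  {"offset":[0,0,0],"dr":[0,0,0]},
  {"offset":[0,0,0],"dr":[0,0,0]},
  {"offset":[-2,0,-30],"dr":[0,0,0]},
  {"offset":[-2,0,-70],"dr":[0,0,0]},
  {"offset":[40,0,-110],"dr":[0,0,0]},
  {"offset":[80,0,-150],"dr":[0,0,0]},
  {"offset":[100,0,-190],"dr":[0,0,0]},
  {"offset":[100,0,-200],"dr":[0,0,0]},
  {"offset":[100,0,-200],"dr":[0,0,0]},
], jaw=0.25)

```text
t: 32.45
ee_pos: [0.4767, -0.1249, 0.3063]
eef_rot: [[-0.002, 1.0, 0.008], [1.0, 0.002, -0.002], [-0.002, 0.008, -1.0]]
contact_force: [0.6, -0.3, -0.2]
finger_gap: 0.0643
gripper_force: 0.0
```

```bash
python3 - <<'E'
from h import *
lids('w12');s=read_state();print(s['t'],s['ee_pos'])
go([.475,-.4185,.24])
E
```

```text
0.05 y -0.0521 -0.0048 x 0.4517 0.4981 z 0.0591
0.05 y -0.246 -0.054 x 0.4527 0.4989 z 0.0589
32.5 [ 0.47578935 -0.12519875  0.30373911]
offset [-293.3   -1.4   63.8] dr [0.0038 0.0002 0.0012]
```

View pics/w12.png

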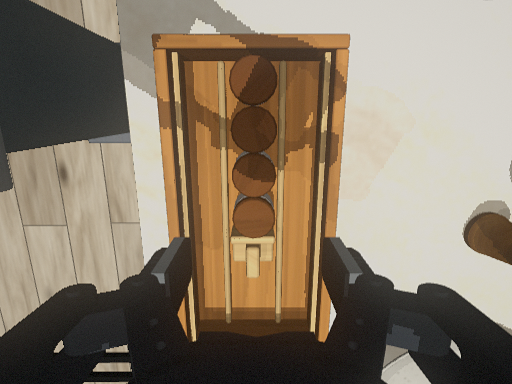

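The row looks snug and straight, but a sliver of white shows between jars 3 and 4 at about (253,200), so I'll check the lids for tilt.

```bash
python3 - <<'E'
from h import *
q=np.load('pics/w12.npz')
print('cam',q['T'].round(3)[:3])
print([(v,pt('w12',254,v)[1:].round(4).tolist()) for v in range(56,282,4)])
E
python3 -c "
import cv2;a=cv2.imread('pics/w12.png')[40:290,200:310];cv2.imwrite('pics/w12c.png',cv2.resize(a,None,fx=2.4,fy=2.4,interpolation=2))"
```

```text
cam [[ 1.    -0.     0.007  0.477]
 [ 0.002 -0.963 -0.27  -0.058]
 [ 0.007  0.27  -0.963  0.376]]
[(56, [-0.0084, 0.06]), (60, [-0.0118, 0.0591]), (64, [-0.0154, 0.0597]), (68, [-0.0188, 0.0585]), (72, [-0.0224, 0.0586]), (76, [-0.026, 0.0581]), (80, [-0.0299, 0.0609]), (84, [-0.0334, 0.0592]), (88, [-0.0371, 0.0595]), (92, [-0.0408, 0.0588]), (96, [-0.0446, 0.0595]), (100, [-0.0484, 0.0599]), (104, [-0.0521, 0.0571]), (108, [-0.0559, 0.0604]), (112, [-0.0598, 0.0588]), (116, [-0.0637, 0.0581]), (120, [-0.0676, 0.0587]), (124, [-0.0714, 0.0598]), (128, [-0.0753, 0.0606]), (132, [-0.0794, 0.0585]), (136, [-0.0834, 0.0591]), (140, [-0.0875, 0.0583]), (144, [-0.0916, 0.0583]), (148, [-0.0955, 0.0597]), (152, [-0.0998, 0.0581]), (156, [-0.1039, 0.0591]), (160, [-0.1081, 0.0586]), (164, [-0.1122, 0.0593]), (168, [-0.1164, 0.0594]), (172, [-0.1206, 0.06]), (176, [-0.125, 0.0593]), (180, [-0.1293, 0.0596]), (184, [-0.1336, 0.0597]), (188, [-0.1377, 0.061]), (192, [-0.1425, 0.0593]), (196, [-0.1472, 0.0584]), (200, [-0.1513, 0.0598]), (204, [-0.1561, 0.059]), (208, [-0.1606, 0.0592]), (212, [-0.1651, 0.0593]), (216, [-0.1696, 0.0597]), (220, [-0.1742, 0.0599]), (224, [-0.1791, 0.0592]), (228, [-0.1841, 0.0585]), (232, [-0.1884, 0.0597]), (236, [-0.1928, 0.0608]), (240, [-0.2012, 0.0526]), (244, [-0.2069, 0.0511]), (248, [-0.2088, 0.0577]), (252, [-0.2126, 0.06]), (256, [-0.2176, 0.06]), (260, [-0.2229, 0.0594]), (264, [-0.2277, 0.06]), (268, [-0.2331, 0.0593]), (272, [-0.2379, 0.0599]), (276, [-0.2438, 0.0587]), (280, [-0.2794, 0.0083])]
```

View pics/w12c.png

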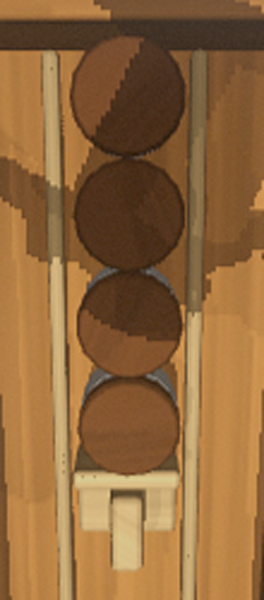

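All lids are level and touching; the sliver is just perspective. Now the hatch.

Emit:
jog_arm([
  {"offset":[-50,0,20],"dr":[0.002,0,0]},
  {"offset":[-100,0,40],"dr":[0.002,0,0]},
  {"offset":[-150,0,60],"dr":[0.002,0,0]},
  {"offset":[-200,0,60],"dr":[0.002,0,0]},
  {"offset":[-250,0,60],"dr":[0.002,0,0]},
  {"offset":[-293,0,60],"dr":[0.002,0,0]},
  {"offset":[-293,0,60],"dr":[0.002,0,0]},
  {"offset":[-293,0,100],"dr":[0.002,0,0]},
  {"offset":[-293,0,130],"dr":[0.002,0,0]},
  {"offset":[-293,0,146],"dr":[0.002,0,0]},
  {"offset":[-293,0,146],"dr":[0.002,0,0]},
])

```text
t: 33.6
ee_pos: [0.4736, -0.4161, 0.1518]
eef_rot: [[0.0, 1.0, -0.006], [1.0, -0.0, 0.008], [0.008, -0.006, -1.0]]
contact_force: [-0.6, -0.1, 0.1]
finger_gap: 0.0642
gripper_force: 0.0
```

Emit:
jog_arm([
  {"offset":[0,0,0],"dr":[0,0,0]},
  {"offset":[0,0,0],"dr":[0,0,0]},
  {"offset":[0,0,0],"dr":[0,0,0]},
  {"offset":[0,0,0],"dr":[0,0,0]},
  {"offset":[0,0,0],"dr":[0,0,0]},
  {"offset":[0,0,0],"dr":[0,0,0]},
  {"offset":[0,0,0],"dr":[0,0,0]},
], jaw=1)

```text
t: 34.3
ee_pos: [0.4748, -0.4189, 0.1583]
eef_rot: [[-0.001, 1.0, -0.002], [1.0, 0.001, -0.0], [-0.0, -0.002, -1.0]]
contact_force: [-6.1, 1.9, 6.2]
finger_gap: 0.0157
gripper_force: 41.0
```

Emit:
jog_arm([
  {"offset":[6,0,0],"dr":[0,0,0]},
  {"offset":[16,0,0],"dr":[0,0,0]},
  {"offset":[30,0,0],"dr":[0,0,0]},
  {"offset":[48,0,0],"dr":[0,0,0]},
  {"offset":[68,0,0],"dr":[0,0,0]},
  {"offset":[88,0,0],"dr":[0,0,0]},
  {"offset":[108,0,0],"dr":[0,0,0]},
  {"offset":[128,0,0],"dr":[0,0,0]},
  {"offset":[148,0,0],"dr":[0,0,0]},
  {"offset":[168,0,0],"dr":[0,0,0]},
  {"offset":[188,0,0],"dr":[0,0,0]},
  {"offset":[208,0,0],"dr":[0,0,0]},
  {"offset":[228,0,0],"dr":[0,0,0]},
  {"offset":[248,0,0],"dr":[0,0,0]},
  {"offset":[268,0,0],"dr":[0,0,0]},
  {"offset":[284,0,0],"dr":[0,0,0]},
  {"offset":[298,0,0],"dr":[0,0,0]},
  {"offset":[308,0,0],"dr":[0,0,0]},
  {"offset":[314,0,0],"dr":[0,0,0]},
  {"offset":[314,0,0],"dr":[0,0,0]},
])

```text
t: 36.3
ee_pos: [0.4739, -0.1037, 0.1582]
eef_rot: [[-0.002, 1.0, -0.006], [1.0, 0.002, 0.001], [0.001, -0.006, -1.0]]
contact_force: [-15.2, 2.1, 15.1]
finger_gap: 0.0156
gripper_force: 42.1
```

Emit:
jog_arm([
  {"offset":[2,0,0],"dr":[0,0,0]},
  {"offset":[4,0,0],"dr":[0,0,0]},
  {"offset":[6,0,0],"dr":[0,0,0]},
  {"offset":[8,0,0],"dr":[0,0,0]},
  {"offset":[10,0,0],"dr":[0,0,0]},
  {"offset":[11,0,0],"dr":[0,0,0]},
  {"offset":[12,0,0],"dr":[0,0,0]},
  {"offset":[12,0,0],"dr":[0,0,0]},
])

```text
t: 37.1
ee_pos: [0.4739, -0.0938, 0.1583]
eef_rot: [[-0.002, 1.0, -0.006], [1.0, 0.002, -0.003], [-0.003, -0.006, -1.0]]
contact_force: [-16.1, -6.9, 11.8]
finger_gap: 0.0157
gripper_force: 41.7
```

Emit:
jog_arm([
  {"offset":[1,0,0],"dr":[0,0,0]},
  {"offset":[2,0,0],"dr":[0,0,0]},
  {"offset":[2,0,0],"dr":[0,0,0]},
])

```text
t: 37.4
ee_pos: [0.4739, -0.0935, 0.1582]
eef_rot: [[-0.002, 1.0, -0.006], [1.0, 0.002, -0.006], [-0.006, -0.006, -1.0]]
contact_force: [-16.9, -16.4, 8.6]
finger_gap: 0.0152
gripper_force: 41.4
```

Emit:
jog_arm([
  {"offset":[0,0,0],"dr":[0,0,0]},
  {"offset":[0,0,0],"dr":[0,0,0]},
  {"offset":[0,0,0],"dr":[0,0,0]},
  {"offset":[0,0,0],"dr":[0,0,0]},
  {"offset":[0,0,-35],"dr":[0,0,0]},
  {"offset":[0,0,-75],"dr":[0,0,0]},
  {"offset":[0,-20,-120],"dr":[0,0,0]},
  {"offset":[0,-50,-150],"dr":[0,0,0]},
  {"offset":[0,-90,-150],"dr":[0,0,0]},
  {"offset":[0,-90,-150],"dr":[0,0,0]},
  {"offset":[0,-90,-150],"dr":[0,0,0]},
], jaw=0)

```text
t: 38.5
ee_pos: [0.3854, -0.0902, 0.307]
eef_rot: [[0.0, 1.0, 0.001], [1.0, -0.0, 0.001], [0.001, 0.001, -1.0]]
contact_force: [0.5, 0.1, -0.0]
finger_gap: 0.0852
gripper_force: 0.0
```

```bash
python3 - <<'E'
from h import *
s=read_state();print(s['t'],s['ee_pos'],s['contact_force'])
snap('wrist','w13');im,_,_=snap('top','top3')
a=np.hstack([cv2.imread('pics/w13.png'),im]);cv2.imwrite('pics/end.png',cv2.resize(a,(800,300)))
T=np.load('pics/w13.npz')
print([(v,pt('w13',330,v)[1:].round(3).tolist()) for v in range(60,200,6)])
E
```

```text
38.5 [ 0.38535599 -0.09024791  0.30695633] [ 0.52344666  0.12644533 -0.02367161]
[(60, [0.032, 0.0]), (66, [0.026, -0.002]), (72, [0.02, -0.001]), (78, [0.005, 0.082]), (84, [0.0, 0.081]), (90, [-0.005, 0.081]), (96, [-0.01, 0.077]), (102, [-0.015, 0.076]), (108, [-0.021, 0.077]), (114, [-0.026, 0.076]), (120, [-0.032, 0.076]), (126, [-0.037, 0.078]), (132, [-0.043, 0.076]), (138, [-0.049, 0.076]), (144, [-0.055, 0.076]), (150, [-0.06, 0.076]), (156, [-0.066, 0.076]), (162, [-0.072, 0.078]), (168, [-0.078, 0.077]), (174, [-0.084, 0.077]), (180, [-0.09, 0.077]), (186, [-0.096, 0.078]), (192, [-0.102, 0.078]), (198, [-0.108, 0.079])]
```

View pics/end.png

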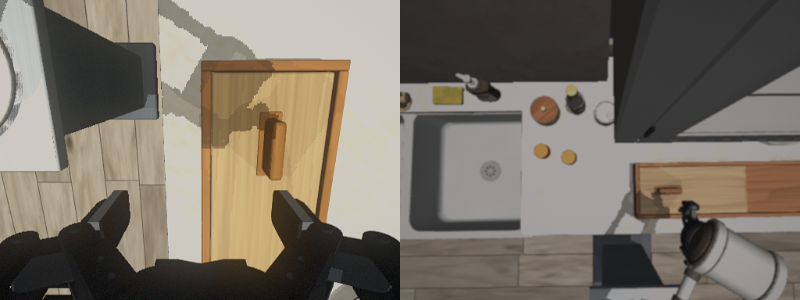

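The hatch is shut right up to the end wall with no gap. The other things are where they were, with the orange jars at (541,150) and (569,157), and no spice jars are left on the worktop.

```bash
python3 -c "
from workcell import *
print(close_job())"
```

```text
the job is handed in; nothing more can be done
None
```

The job is handed in: all four spice jars stand in a snug row between the end wall and the stop, the hatch is shut against the end wall, and nothing else was moved; the verdict was not shown.

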